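# Sweep the clipper guards home with a straightedge

### The arm

A 6-joint arm with a two-finger parallel gripper is mounted at the origin on the work surface. World frame = base frame: x ahead of the robot, y to its left, z up, the work surface at z = 0. Lengths are in m, angles in rad, forces in N, time in s.
With the tool pointing down it reaches from about 0.225 to 0.875 m from the base axis. Payload 3.4 kg.
Tool frame: the origin (TCP) lies on the centre line of the jaws, within the pads' length; the fingertips stand 19 mm ahead of it and the grasp point (between the pads) is the TCP; z points along the fingers, y is the direction in which the jaws open and shut (so a half turn about z gives the same grasp; the last joint's range is limited). The gripper opens to 85 mm and grips with 20 to 120 N. Pads are 22 mm wide; open, the fingers measure 114 mm over their backs; the gripper's body (76 mm by 85 mm) begins 54 mm behind the grasp point. The pads swing forward as they close: fully open they stand 13 mm farther back than shut.
Start: joints at [-1.353, 0.276, 1.505, -0, 1.361, -0.121], TCP at [0.191, -0.542, 0.25] pointing down, gripper open.
Joint ranges: [-2.89, 2.89], [-0.75, 2.08], [0.22, 2.7], [-1.18, 4.32], [0.11, 2.71], [-2.7, 2.7]. Speed limits (rad/s): [2.57, 2.57, 3.14, 3.14, 3.14, 3.14].

### API

Orientations are given as a unit quaternion [w, x, y, z].
In Python, from rig import monitor, eyes, manip, models gives the robot as it stands.
- The arm moves only by the tool send_rows, never from a script. Its argument "deltas" is a list of rows, each an object with "dp": the shift along the world's x, y, z each as a share of 0.12 m, from -1 to 1, a list of three; "rotation": the turn, a rotation vector about the world's x, y, z each as a share of 0.5 rad, from -1 to 1, a list of three. In form: [{"dp": [dx, dy, dz], "rotation": [rx, ry, rz]}, ...]. A call has 1 to 12 rows; each row is the pose to reach, as a shift and turn from the pose commanded when the call began; what a row does not reach only later rows make up. A row lasts 1/12 s, in which the tool goes at most 41.7 mm and 7.16 degrees, less where a joint would pass 70% of its speed; a pose out of reach is approached as far as the arm can. A call with a number of a shift or a turn outside -1 to 1 is refused whole. A call with a gripper value outside its range is refused whole. "fingers" is the closure, from -1 (fully open) to 1 (shut), set as the call begins (left out, the last holds). The fingers move at their own pace and stop on an object; "grip_force" is the grip in N (left out, the last holds). Time passes only in rows, so rows that repeat a pose let the fingers close. It gives the time, the measured TCP pose, the force and the opening at its end, in the units of the state.
- monitor.get_state(): the state, without advancing time (a new reading comes with each control period).
- eyes.get_image(name): name is "scene" or "top"; returns a dict with "color" (400x640x3 uint8, red, green, blue), "depth" (400x640 float32, m along the optical axis (not along the pixel's ray), 0 where there is no reading), "mtx" (3x3 intrinsics, pixels), "k1" (the pictures are not rectified: a ray, as slopes to the right and down, at radius r is drawn at 1 + k1 r^2 times it, then the intrinsics apply), "rvec" (rotation vector, rad) and "tvec" (3), from world to camera coordinates, as OpenCV has them. Camera axes: x right, y down, z forward; pixel columns grow to the right and rows downward; lengths in m; the calibration is good to about 2 mm. A picture is of the moment at which its call begins.
- manip.sign_off(): hands the job in, once; it reports no verdict.
Trained networks look in a picture, given as the dict that the camera call returned (one of the last four; its "shot" number tells which), for a name from the list of things; names that differ only in an ending like _2 or _b are one class to them, and where a whole thing is asked for, a point or a joint stands for the part that bears it (a point fixed in the world has none). Each returns a list of dicts, best first, with "score" (0 to 1); they miss things now and then, are a little off and sometimes report something else, mostly with a low value. They report only what shows in the picture. A call takes as long as a camera call. They do not tell look-alikes from the thing itself.
- models.find_in(name, picture): "box" ([left, top, right, bottom] in pixels, round what is visible of it).
The state is a dict: "clock": time; "qpos": joint angles; "qd": joint speeds; "effort": joint torques, N m; "position": TCP position; "ee_rot": TCP orientation; "contact_force": force on the tool from outside, world axes, zero at the start; "moment": the same for the moment, N m; "width": finger opening in m.
Only numpy, scipy, OpenCV 4.12 (cv2) and the standard library are available. Lean on these libraries where they do the work, as an engineer would, in place of code of your own. Each camera call takes 0.05 s, during which the arm holds its last target.

### The job

Pick up the straightedge by its grip and use it to sweep the four loose orange guard combs together, side by side as one row, into the mouth of the grey dock, and press the row against the dock's hidden sprung plate until it pushes back firmly, held for a moment but without ramming it. Touch the guards only with the straightedge and leave the other things on the bench alone. Then draw the straightedge back out of the dock, set it down flat on the bench and let go, leaving the guards in a square, even row inside.

Things in the scene. Friction and masses are not known exactly. Their poses are not given: they have to be found in the camera images.
- straightedge: flat aluminium bar 190 mm long (y), 90 mm wide (x), 10 mm thick, 250 g, with an upright wooden grip on top; stands flat on its own. Origin: middle of its straight front (pushing) edge, on its underside; x points forward (the pushing direction), y along the edge, z up
- grip (a point): middle of the straightedge's wooden grip, at x = -60, y = 0, z = 35 mm in the straightedge's frame; the grip is 14 mm thick in x, 70 mm long in y and stands from z = 10 to 60 mm
- dock: grey plastic guard dock fixed to the bench, without a floor (guards slide on the marble). Origin: middle of its open mouth, at bench height; x points inwards, y across, z up. Bay 210 mm wide between two walls 12 mm thick, 50 mm high, from x = 0 to 190 mm; a roof (underside 45, top 50 mm above the bench) covers it from x = 55 mm inwards
- plate_range (a point): point on the dock's axis at x = 60 mm, 20 mm above the bench: the nearest place of the hidden sprung plate, as wide as the bay. At rest its face stands 0 to 40 mm further in, different each time. It yields from 1.5 N, plus 1.2 N per mm, for 10 mm, then is rigid. Press steadily with about 9 N (1 to 3 N of it goes in friction): under 4 N on the plate is not home, over 18 N damages the dock
- guard1: orange plastic guard comb, 20 mm high, footprint 36 mm (x) by 30 mm (y), about 20 g; origin: centre of its underside, z up; x along its 36 mm length, which points roughly into the dock
- guard2: orange plastic guard comb, 24 mm high, footprint 36 mm (x) by 30 mm (y), about 20 g; origin: centre of its underside, z up; x along its 36 mm length, which points roughly into the dock
- guard3: orange plastic guard comb, 28 mm high, footprint 36 mm (x) by 30 mm (y), about 20 g; origin: centre of its underside, z up; x along its 36 mm length, which points roughly into the dock
- guard4: orange plastic guard comb, 32 mm high, footprint 36 mm (x) by 30 mm (y), about 20 g; origin: centre of its underside, z up; x along its 36 mm length, which points roughly into the dock
- mug: green mug, 80 mm across, 92 mm high; bystander, origin at the bottom middle
- clipper: silver hair clipper lying down, 190 mm long (x), 46 mm wide, 38 mm high; bystander, origin at the bottom middle
- pick_comb: steel pick comb lying flat, 205 mm long (x), 6 mm thick; bystander, origin at the bottom middle
- oil: small white oil bottle, 34 mm across, 85 mm high; bystander, origin at the bottom middle
- jar: green glass jar with metal lid, 64 mm across, 75 mm high; bystander, origin at the bottom middle
- neck_brush: neck brush lying down, 140 mm long (x), 50 mm high; bystander, origin at the bottom middle
Not all that is in view belongs to the job. What is shaped like the straightedge but red is not meant.

How it is judged:
By the outcome, as a careful person would: the job done as asked, in the order asked, and still so for the second after the job is handed in, with the robot touching nothing.
It also fails if it takes over 64 s, if anything falls off the work surface, if the arm or the gripper's body presses on something with over 40 N, if the wrist force passes 120 N, or if a joint passes its speed limit or range.

## Working session

There is one attempt and no reset: what is moved stays moved. The work goes in short steps, Python scripts to look and compute and a tool call to move; the robot and the scene stay as the last step left them, time stands still between calls to the robot, and variables do not carry over. Pictures are saved under pics/ and viewed, and the job is handed in when it is done.

Besides the shell and the picture viewer there is one more tool, called after "Call:" as a command line: name --argument value ..., lists and objects as JSON in quotes. send_rows: Moves the arm, as the interface text tells. Its arguments: {"type":"object","properties":{"deltas":{"type":"array","items":{"type":"object","properties":{"dp":{"type":"array","items":{"type":"number"}},"rotation":{"type":"array","items":{"type":"number"}}}}},"fingers":{"type":"number"},"grip_force":{"type":"number"}},"required":["deltas"]}

```bash
ls; mkdir -p pics; python3 - <<'E'
from rig import monitor, eyes, manip, models
import cv2,pickle
print(monitor.get_state())
for n in ("scene","top"):
    p=eyes.get_image(n); cv2.imwrite(f"pics/{n}0.png",p["color"][:,:,::-1]); pickle.dump(p,open(f"{n}0.pkl","wb"))
    print(n,p["mtx"],p["k1"],p["rvec"],p["tvec"],p["shot"])
    for t in ["straightedge","dock","guard1","guard4","mug","oil"]:
        print(t,[(d["box"],round(d["score"],2)) for d in models.find_in(t,p)])
E
```

```text
pics
{'clock': 0.0, 'qpos': array([-1.35300982e+00,  2.76581065e-01,  1.50612521e+00,  2.13071531e-05,
        1.36069561e+00, -1.20979213e-01]), 'qd': array([ 0.00032171,  0.00057316,  0.00014008,  0.00072821, -0.00071992,
        0.00153836]), 'effort': array([-1.08271848e-03, -4.16780484e+01, -2.45807076e+01,  7.95891719e-05,
        1.09950654e-02, -2.12730595e-05]), 'position': array([ 0.19099236, -0.54183425,  0.24945078]), 'ee_rot': array([-9.04062074e-04,  9.85688961e-01,  1.68571807e-01, -3.33646055e-05]), 'contact_force': array([0.11976673, 0.60892776, 0.52220283]), 'moment': array([ 0.06928158,  0.0276024 , -0.02173518]), 'width': 0.08543406978584328}
scene [[402.76784755   0.         323.97144039]
 [  0.         402.76784755 204.16048116]
 [  0.           0.           1.        ]] 0.023632942254539484 [ 1.81960939  1.35351197 -0.70353257] [-0.23649066 -0.21082198  1.61986626] 1
straightedge [([325.7, 194.5, 381.5, 237.6], 0.88), ([317.1, 161.6, 371.2, 181.5], 0.62), ([172.4, 175.0, 204.9, 210.9], 0.61), ([270.5, 225.5, 285.9, 245.0], 0.23)]
dock [([165.5, 203.2, 254.4, 282.3], 0.62)]
guard1 [([261.4, 225.8, 273.0, 238.7], 0.63), ([258.8, 214.3, 272.1, 223.0], 0.61)]
guard4 [([261.4, 225.8, 273.0, 238.7], 0.63), ([258.8, 214.3, 272.1, 223.0], 0.61)]
mug [([281.2, 237.9, 311.5, 281.7], 0.83)]
oil [([242.2, 177.4, 252.7, 204.3], 0.76)]
top [[520.36929087   0.         315.04882315]
 [  0.         520.36929087 204.77805073]
 [  0.           0.           1.        ]] -0.09281179900348609 [ 2.13222502 -2.15661251  0.15436517] [0.09460639 0.48618812 1.47920207] 2
straightedge [([263.8, 165.5, 309.7, 230.7], 0.97), ([227.5, 265.1, 296.9, 314.4], 0.79), ([434.6, 259.2, 468.2, 276.5], 0.58), ([382.3, 244.9, 389.4, 256.6], 0.51)]
dock [([391.6, 145.1, 473.1, 237.7], 0.92), ([370.5, 191.6, 383.1, 200.4], 0.5)]
guard1 []
guard4 []
mug [([341.5, 111.4, 374.2, 151.9], 0.94)]
oil []
```

```bash
python3 - <<'E'
import cv2
for n,(x0,y0,x1,y1) in (("scene",(140,130,420,300)),("top",(210,90,490,330))):
    a=cv2.imread(f"pics/{n}0.png")
    c=a[y0:y1,x0:x1]; s=min(800/c.shape[1],600/c.shape[0]); cv2.imwrite(f"pics/{n}0c.png",cv2.resize(c,None,fx=s,fy=s,interpolation=cv2.INTER_CUBIC)); print(s)
E
```

```text
2.857142857142857
2.5
```

View pics/top0.png

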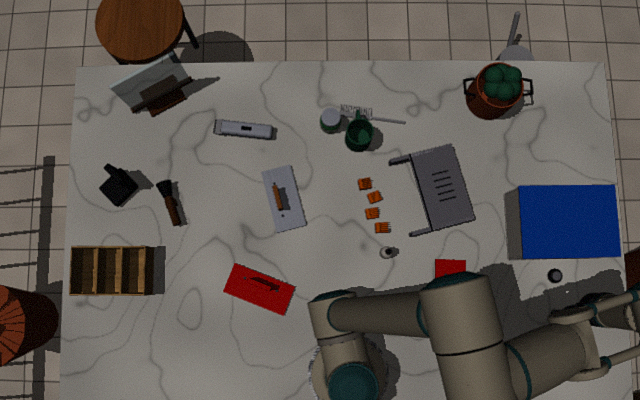

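View pics/top0c.png

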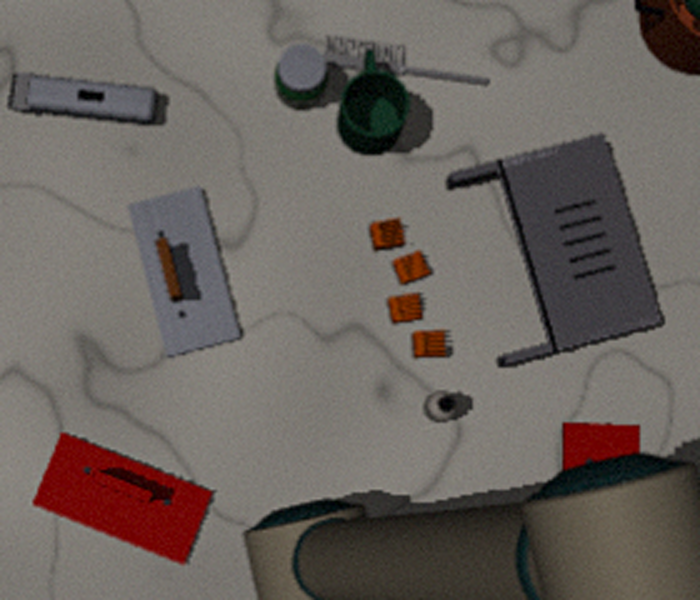

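View pics/scene0c.png

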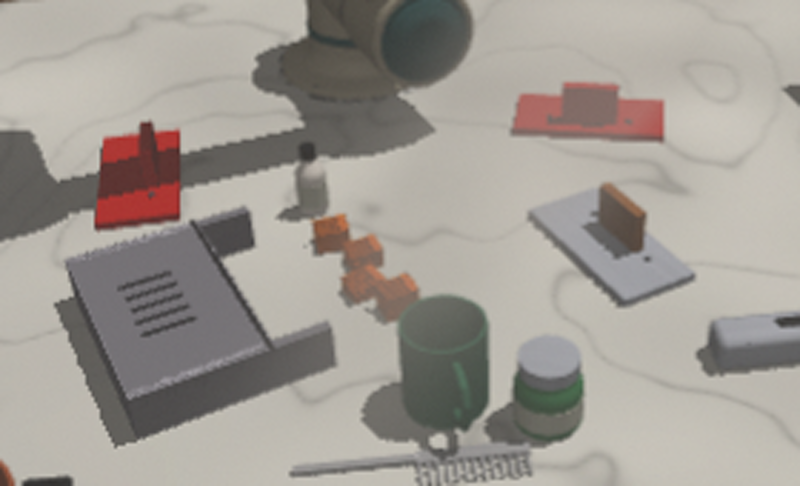

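The real straightedge is the aluminium bar at top (283,198), with its wooden grip at (278,197). The red bars at top (260,290) and (450,268) are decoys. The guards are at top (364,184), (375,197), (372,213) and (382,228), and the dock mouth is around x≈400–415. The oil bottle at (388,252) and the mug at (358,133) sit on either side of the sweep lane. Next I'll measure poses.

```bash
cat > h.py <<'E'
import numpy as np,cv2,pickle
def cam(p):
    R,_=cv2.Rodrigues(np.array(p["rvec"],float)); return R,np.array(p["tvec"],float).reshape(3),np.array(p["mtx"]),float(p["k1"])
def proj(p,W):
    R,t,K,k1=cam(p); W=np.atleast_2d(W)
    return cv2.projectPoints(W.astype(float),np.array(p["rvec"],float),t,K,np.array([k1,0,0,0.]))[0][:,0]
def ray(p,uv):
    R,t,K,k1=cam(p); n=cv2.undistortPoints(np.array(uv,float).reshape(-1,1,2),K,np.array([k1,0,0,0.]))[:,0]
    return (np.c_[n,np.ones(len(n))])@R, -R.T@t
def onplane(p,uv,z):
    d,c=ray(p,uv); s=(z-c[2])/d[:,2]; return c+d*s[:,None]
def cloud(p):
    R,t,K,k1=cam(p); v,u=np.mgrid[:400,:640]; n=cv2.undistortPoints(np.stack([u.ravel(),v.ravel()],1).astype(float).reshape(-1,1,2),K,np.array([k1,0,0,0.]))[:,0]
    D=p["depth"].ravel(); C=np.c_[n*D[:,None],D]; return ((C-t)@R).reshape(400,640,3)
def ortho(p,x0,x1,y0,y1,z,mm=1.0):
    # rows: x decreasing ; cols: y decreasing
    xs=np.arange(x1,x0,-mm/1000); ys=np.arange(y1,y0,-mm/1000)
    X,Y=np.meshgrid(xs,ys,indexing="ij")
    uv=proj(p,np.c_[X.ravel(),Y.ravel(),np.full(X.size,z)]).reshape(*X.shape,2).astype(np.float32)
    return cv2.remap(p["color"],uv[...,0],uv[...,1],cv2.INTER_CUBIC)
E
python3 - <<'E'
from h import *
p=pickle.load(open("top0.pkl","rb"))
W=cloud(p)
print("base cam",cam(p)[0], -cam(p)[0].T@cam(p)[1])
for uv in [(330,330),(320,240),(150,220),(283,215),(279,190),(450,180),(440,200)]:
    print(uv,W[uv[1],uv[0]])
hsv=cv2.cvtColor(p["color"],cv2.COLOR_RGB2HSV)
for uv in [(283,215),(279,190),(440,200),(364,184),(382,228),(320,240)]: print(uv,hsv[uv[1],uv[0]])
o=ortho(p,0.3,0.75,-0.35,0.3,0.0)
cv2.imwrite("pics/ortho0.png",o[:,:,::-1])
print(o.shape)
E
```

```text
base cam [[-0.01113741 -0.99993283 -0.0032078 ]
 [-0.98928217  0.01148575 -0.14556399]
 [ 0.14559106  0.00155222 -0.98934364]] [0.26667231 0.08671976 1.53451412]
(330, 330) [0.14409971 0.05473537 0.199979  ]
(320, 240) [0.38703896 0.07569708 0.00226179]
(150, 220) [ 0.45230393  0.58527281 -0.00177863]
(283, 215) [0.46215949 0.18441405 0.00558207]
(279, 190) [0.53655784 0.19582452 0.01087363]
(450, 180) [ 0.55343464 -0.30552347  0.05136597]
(440, 200) [ 0.49498794 -0.27364356  0.04964422]
(283, 215) [140  35  44]
(279, 190) [104  65  43]
(440, 200) [150  27  19]
(364, 184) [ 12 255  64]
(382, 228) [ 11 255  90]
(320, 240) [ 28  24 129]
(450, 650, 3)
```

View pics/ortho0.png

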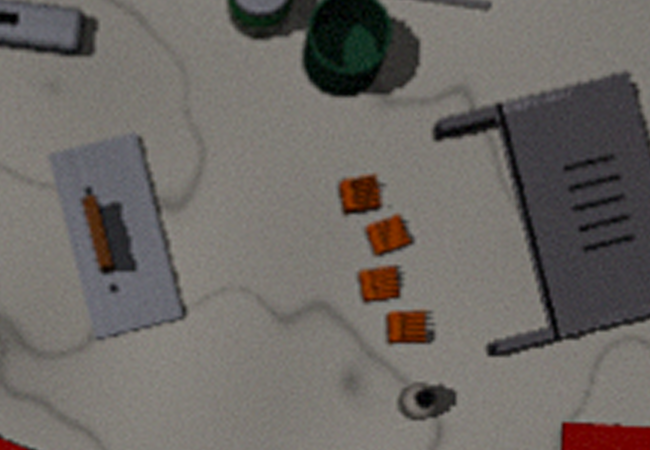

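```bash
python3 - <<'E'
from h import *
p=pickle.load(open("top0.pkl","rb"))
def rect(mask,x1,y1,mm,name):
    mask=cv2.morphologyEx(mask,cv2.MORPH_OPEN,np.ones((5,5)))
    cs,_=cv2.findContours(mask,cv2.RETR_EXTERNAL,cv2.CHAIN_APPROX_NONE)
    for c in sorted(cs,key=cv2.contourArea,reverse=True)[:5]:
        if cv2.contourArea(c)*mm*mm<400: continue
        r=cv2.minAreaRect(c); b=cv2.boxPoints(r)*mm/1000
        print(name,"center",np.round([x1-r[0][1]*mm/1000,y1-r[0][0]*mm/1000],4),"size",np.round(np.array(r[1])*mm,1),"ang",round(r[2],2),"corners",np.round(np.c_[x1-b[:,1],y1-b[:,0]],4).tolist(), "area",cv2.contourArea(c)*mm*mm)
mm=0.5
# bar
o=ortho(p,0.38,0.65,0.08,0.29,0.01,mm); hs=cv2.cvtColor(o,cv2.COLOR_RGB2HSV)
lab=cv2.cvtColor(o,cv2.COLOR_RGB2LAB); print(lab[20,20],lab[200,130],lab[260,200])
cv2.imwrite("pics/o_bar.png",o[:,:,::-1])
m=((cv2.GaussianBlur(lab,(9,9),0)[...,2]<126)*255).astype(np.uint8); m=cv2.morphologyEx(m,cv2.MORPH_CLOSE,np.ones((61,61)));cv2.imwrite("pics/m_bar.png",m)
rect(m,0.65,0.29,mm,"bar")
# guards
for z in (0.02,0.032):
    o=ortho(p,0.38,0.6,-0.16,0.0,z,mm); hs=cv2.cvtColor(o,cv2.COLOR_RGB2HSV)
    m=((hs[...,1]>150)&(hs[...,0]<25)).astype(np.uint8)*255
    rect(m,0.6,0.0,mm,"g%g"%z)
# dock
o=ortho(p,0.38,0.7,-0.38,-0.1,0.05,mm); lab=cv2.cvtColor(o,cv2.COLOR_RGB2LAB)
cv2.imwrite("pics/o_dock.png",o[:,:,::-1])
W=cloud(p)
m=(W[...,2]>0.035)&(W[...,0]>0.38)&(W[...,0]<0.7)&(W[...,1]<-0.1)&(W[...,1]>-0.38)
P=W[m]; print(len(P), np.median(P[:,2]))
g=np.zeros((640,560),np.uint8); ii=np.round((0.7-P[:,0])*2000).astype(int); jj=np.round((-0.1-P[:,1])*2000).astype(int); g[ii.clip(0,639),jj.clip(0,559)]=255
g=cv2.morphologyEx(g,cv2.MORPH_CLOSE,np.ones((9,9))); cv2.imwrite("pics/g_dock.png",g)
rect(g,0.7,-0.1,mm,"dock")
E
```

```text
[124 130 132] [111 130 123] [ 40 129 126]
bar center [0.5123 0.1833] size [189.9  90.7] ang 75.9 corners [[0.5932999849319458, 0.25040000677108765], [0.6154000163078308, 0.1624000072479248], [0.43130001425743103, 0.11620000004768372], [0.4092000126838684, 0.20409999787807465]] area 16403.75
g0.02 center [ 0.552  -0.0578] size [32.7 37.6] ang 81.38 corners [[0.5654000043869019, -0.03669999912381172], [0.5709999799728394, -0.0738999992609024], [0.5386999845504761, -0.07880000025033951], [0.5331000089645386, -0.041600000113248825]] area 1104.875
g0.02 center [ 0.5123 -0.0856] size [31.2 37.9] ang 70.11 corners [[0.5205000042915344, -0.0625], [0.5333999991416931, -0.09809999912977219], [0.5041000247001648, -0.10869999974966049], [0.4912000000476837, -0.0731000006198883]] area 1041.375
g0.02 center [ 0.4636 -0.0769] size [30.8 37. ] ang 82.09 corners [[0.4763000011444092, -0.05649999901652336], [0.4814000129699707, -0.09309999644756317], [0.45080000162124634, -0.09740000218153], [0.4458000063896179, -0.06069999933242798]] area 1039.5
g0.02 center [ 0.4212 -0.1038] size [29.5 37.5] ang 90.
[... 1067 characters left out ...]
340000361204147], [0.4350000023841858, -0.12060000002384186], [0.40549999475479126, -0.12110000103712082], [0.4049000144004822, -0.08389999717473984]] area 1017.625
3774 0.05040723201684227
dock center [ 0.5333 -0.2637] size [235.9 162.8] ang 74.84 corners [[0.6258999705314636, -0.1543000042438507], [0.6685000061988831, -0.31139999628067017], [0.4408000111579895, -0.37310001254081726], [0.39820000529289246, -0.2160000056028366]] area 28507.75
dock center [ 0.4067 -0.2158] size [12.1 64.5] ang 75.96 corners [[0.4047999978065491, -0.18310000002384186], [0.4203999936580658, -0.24560000002384186], [0.40860000252723694, -0.24860000610351562], [0.3930000066757202, -0.1860000044107437]] area 529.25
```

View pics/o_dock.png

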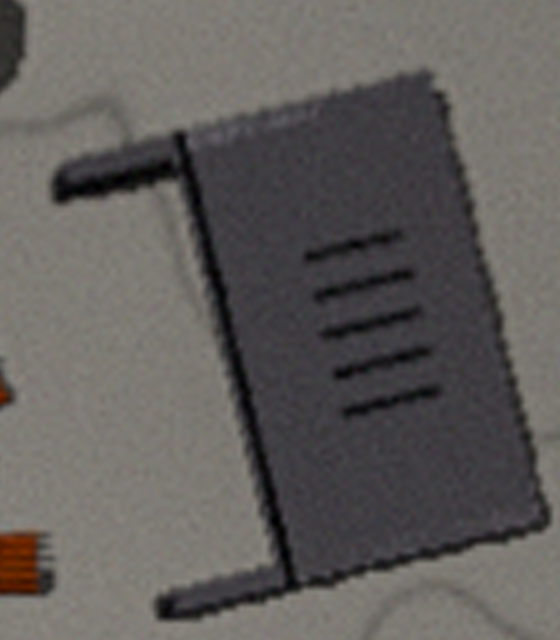

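View pics/m_bar.png

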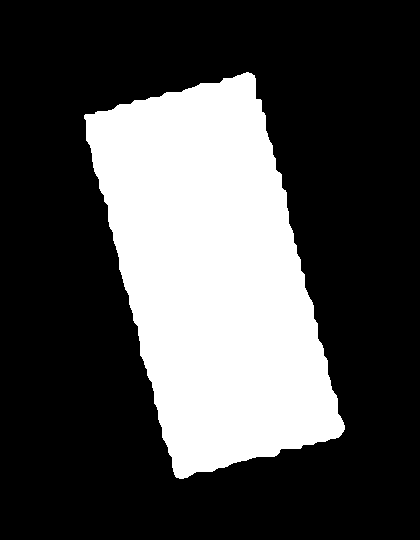

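View pics/o_bar.png

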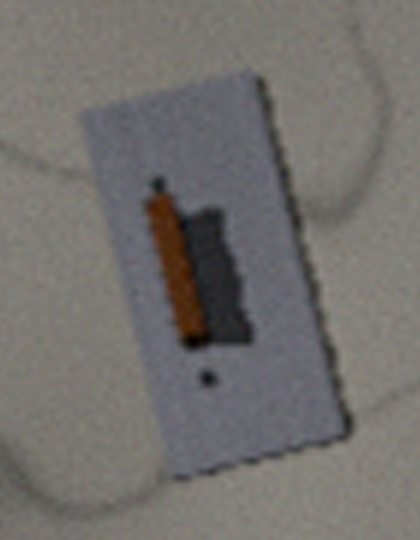

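```bash
cat > fit.py <<'E'
from h import *
from scipy.optimize import minimize
def boxpts(x0,x1,y0,y1,z0,z1): return np.array([[x,y,z] for x in(x0,x1) for y in(y0,y1) for z in(z0,z1)])
ZT=0.012
DOCK=[boxpts(0,.19,.105,.117,ZT,.05),boxpts(0,.19,-.117,-.105,ZT,.05),boxpts(.055,.19,-.117,.117,.045,.05)]
def T(q,P):
    c,s=np.cos(q[2]),np.sin(q[2]); return np.c_[q[0]+c*P[:,0]-s*P[:,1],q[1]+s*P[:,0]+c*P[:,1],P[:,2]]
S=4
def render(p,q,M,off,shape):
    im=np.zeros((shape[0]*S,shape[1]*S),np.uint8)
    for B in M:
        uv=proj(p,T(q,B)); h=cv2.convexHull(uv.astype(np.float32))[:,0]
        cv2.fillConvexPoly(im,np.round(((h-off+0.5)*S-0.5)*16).astype(np.int32),255,shift=4)
    return cv2.resize(im,(shape[1],shape[0]),interpolation=cv2.INTER_AREA)/255.
def fitm(views,M,q0):
    # views: list of (p,mask,off)
    def cost(d):
        q=[q0[0]+d[0]/1000,q0[1]+d[1]/1000,q0[2]+d[2]/100]
        return sum(np.abs(render(p,q,M,off,m.shape)-m).sum() for p,m,off in views)
    best=minimize(cost,[0,0,0],method="Nelder-Mead",options=dict(initial_simplex=[[0,0,0],[6,0,0],[0,6,0],[0,0,4]],xatol=.02,fatol=.05))
    d=best.x; return [q0[0]+d[0]/1000,q0[1]+d[1]/1000,q0[2]+d[2]/100],best.fun,cost([0,0,0])
E
python3 - <<'E'
from fit import *
views=[]
for n,(a,b,c,d) in (("top",(380,130,485,245)),("scene",(150,195,265,295))):
    p=pickle.load(open(n+"0.pkl","rb")); W=cloud(p)[b:d,a:c]
    m=((W[...,2]>ZT)&(W[...,2]<.07)&(p["depth"][b:d,a:c]>0)&(W[...,0]>.37)&(W[...,1]<-.14)&~((W[...,0]<.40)&(W[...,1]<-.24))).astype(float)
    print(n,(p["depth"]==0).mean(),m.sum())
    cv2.imwrite(f"pics/dm_{n}.png",cv2.resize(m*255,None,fx=4,fy=4,interpolation=cv2.INTER_NEAREST))
    views.append((p,m,np.array([a,b])))
q0=[0.51,-0.165,np.radians(-76)]
for v in (views,views[:1],views[1:]):
    q,f,f0=fitm(v,DOCK,q0); print(np.round(q[:2],4),np.degrees(q[2]),f,f0)
E
```

```text
top 0.0038359375 3802.0
scene 0.015859375 3800.0
[ 0.5067 -0.1594] -76.14515951687626 341.27843137254905 888.0941176470587
[ 0.5066 -0.1591] -75.91727074128434 160.38823529411766 470.52156862745096
[ 0.5056 -0.1596] -76.2500420569543 163.99607843137255 417.57254901960783[ WARN:0@0.993] global loadsave.cpp:1063 imwrite_ Unsupported depth image for selected encoder is fallbacked to CV_8U.
```

```bash
python3 - <<'E'
from fit import *
G=[boxpts(-.067,-.053,-.035,.035,.025,.06)]
views=[]
q0=[0.5234,0.1393,np.radians(-75.9)]
for n in ("top","scene"):
    p=pickle.load(open(n+"0.pkl","rb"))
    uv=proj(p,T(q0,G[0])); a,b=uv.min(0).astype(int)-10; c,d=uv.max(0).astype(int)+10
    W=cloud(p)[b:d,a:c]
    m=((W[...,2]>.025)&(W[...,2]<.07)&(p["depth"][b:d,a:c]>0)).astype(float); print(n,m.sum()); 
    views.append((p,m,np.array([a,b])))
for v in (views,views[:1],views[1:]):
    q,f,f0=fitm(v,G,q0); print(np.round(q[:2],4),np.degrees(q[2]),f,f0, "grip",np.round(T(q,np.array([[-.06,0,.035]])),4))
# dock-frame coords of guards & bystanders
qd=[0.5064,-0.1594,np.radians(-76.1)]
c,s=np.cos(qd[2]),np.sin(qd[2])
def inv(P): d=np.array(P)[:,:2]-qd[:2]; return np.c_[d@[c,s],d@[-s,c]]
print(np.round(inv([[.550,-.057],[.5112,-.0848],[.4628,-.0763],[.421,-.103],[.5087,.1975],[.5234,.1393]]),4))
E
```

```text
top 130.0
scene 211.0
[0.5238 0.1393] -76.58294017543803 38.61960784313725 40.509803921568626 grip [[0.5098 0.1977 0.035 ]]
[0.5251 0.1395] -75.5127901217685 17.53333333333333 20.219607843137254 grip [[0.5101 0.1976 0.035 ]]
[0.5223 0.1395] -76.72199115669467 17.972549019607843 20.29019607843137 grip [[0.5086 0.1979 0.035 ]]
[[-0.0889  0.0669]
 [-0.0713  0.0226]
 [-0.0911 -0.0224]
 [-0.0753 -0.0694]
 [-0.3459  0.088 ]
 [-0.2859  0.0883]]
```

Call:
send_rows --deltas '[{"dp":[0.1,0.2,0],"rotation":[0,0,-0.05]},{"dp":[0.2,0.45,0],"rotation":[0,0,-0.1]},{"dp":[0.3,0.72,0],"rotation":[0,0,-0.15]},{"dp":[0.43,1,0],"rotation":[0,0,-0.19]}]' --fingers -1

```text
clock: 1.03
position: [0.2426, -0.4214, 0.2501]
ee_rot: [-0.0, 0.993, 0.12, -0.0]
contact_force: [0.9, 0.3, -0.2]
width: 0.0856
```

Call:
send_rows --deltas '[{"dp":[0.13,0.3,0],"rotation":[0,0,0]},{"dp":[0.28,0.65,0],"rotation":[0,0,0]},{"dp":[0.43,1,0],"rotation":[0,0,0]}]'

```text
clock: 1.28
position: [0.2914, -0.3081, 0.2504]
ee_rot: [0.0, 0.993, 0.121, 0.0]
contact_force: [2.0, -0.4, 0.6]
width: 0.0856
```

Call:
send_rows --deltas '[{"dp":[0.13,0.3,0],"rotation":[0,0,0]},{"dp":[0.28,0.65,0],"rotation":[0,0,0]},{"dp":[0.43,1,0],"rotation":[0,0,0]}]'

```text
clock: 1.53
position: [0.3399, -0.1954, 0.2506]
ee_rot: [0.0, 0.993, 0.121, 0.0]
contact_force: [1.5, -0.2, 0.6]
width: 0.0855
```

Call:
send_rows --deltas '[{"dp":[0.13,0.3,0],"rotation":[0,0,0]},{"dp":[0.28,0.65,0],"rotation":[0,0,0]},{"dp":[0.43,1,0],"rotation":[0,0,0]}]'

```text
clock: 1.78
position: [0.3883, -0.0827, 0.2508]
ee_rot: [0.0, 0.993, 0.121, 0.001]
contact_force: [-0.1, -0.1, -0.4]
width: 0.0853
```

Call:
send_rows --deltas '[{"dp":[0.13,0.3,0],"rotation":[0,0,0]},{"dp":[0.28,0.65,0],"rotation":[0,0,0]},{"dp":[0.43,1,0],"rotation":[0,0,0]}]'

```text
clock: 2.03
position: [0.4368, 0.0301, 0.2507]
ee_rot: [0.0, 0.993, 0.122, 0.001]
contact_force: [1.3, -1.7, -0.0]
width: 0.0852
```

Call:
send_rows --deltas '[{"dp":[0.13,0.3,0],"rotation":[0,0,0]},{"dp":[0.28,0.65,0],"rotation":[0,0,0]},{"dp":[0.43,1,0],"rotation":[0,0,0]},{"dp":[0.43,1,0],"rotation":[0,0,0]},{"dp":[0.43,1,0],"rotation":[0,0,0]}]'

```text
clock: 2.45
position: [0.4888, 0.1504, 0.25]
ee_rot: [-0.0, 0.992, 0.124, 0.0]
contact_force: [-0.9, -0.6, 0.5]
width: 0.0854
```

Call:
send_rows --deltas '[{"dp":[0.08,0.2,-0.2],"rotation":[0,0,0]},{"dp":[0.17,0.39,-0.5],"rotation":[0,0,0]},{"dp":[0.17,0.39,-0.75],"rotation":[0,0,0]},{"dp":[0.17,0.39,-1],"rotation":[0,0,0]},{"dp":[0.17,0.39,-1],"rotation":[0,0,0]},{"dp":[0.17,0.39,-1],"rotation":[0,0,0]}]'

```text
clock: 2.95
position: [0.507, 0.1931, 0.1295]
ee_rot: [0.001, 0.993, 0.121, -0.002]
contact_force: [0.5, -0.0, 0.9]
width: 0.0852
```

```bash
python3 - <<'E'
from rig import monitor, eyes
from fit import *
s=monitor.get_state(); print(s["position"],s["ee_rot"],s["contact_force"],s["moment"])
from scipy.spatial.transform import Rotation as R
q=s["ee_rot"]; r=R.from_quat([q[1],q[2],q[3],q[0]]).as_matrix(); print(np.degrees(np.arctan2(r[1,1],r[0,1])))
p=eyes.get_image("scene"); pickle.dump(p,open("scene1.pkl","wb"))
c=p["color"][120:270,280:480,::-1]; cv2.imwrite("pics/s1.png",cv2.resize(c,None,fx=4,fy=4,interpolation=cv2.INTER_CUBIC))
E
```

```text
[0.50699581 0.19308793 0.12950646] [ 6.15572724e-04  9.92652356e-01  1.20981037e-01 -2.12379001e-03] [ 0.52498406 -0.03875915  0.94802514] [ 0.03245792 -0.01402451 -0.02829855]
-76.10242851704142
```

View pics/s1.png

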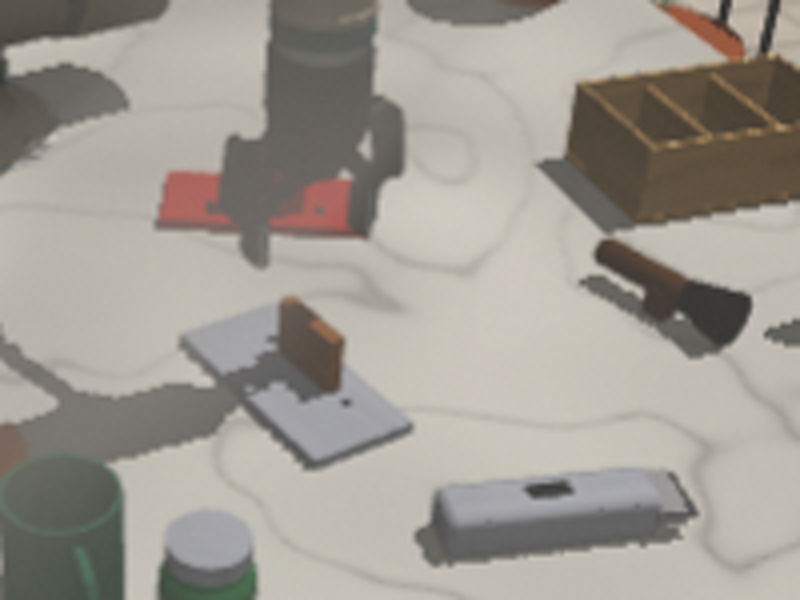

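Call:
send_rows --deltas '[{"dp":[0,0,-0.2],"rotation":[0,0,0]},{"dp":[0,0,-0.35],"rotation":[0,0,0]},{"dp":[0,0,-0.4],"rotation":[0,0,0]},{"dp":[0,0,-0.4],"rotation":[0,0,0]},{"dp":[0,0,-0.4],"rotation":[0,0,0]}]'

```text
clock: 3.42
position: [0.5096, 0.1947, 0.0841]
ee_rot: [-0.0, 0.993, 0.121, 0.001]
contact_force: [0.1, 0.9, 0.1]
width: 0.0855
```

```bash
python3 - <<'E'
from rig import monitor, eyes
s=monitor.get_state(); print(s["position"],s["ee_rot"],s["contact_force"],s["moment"],s["qd"])
E
```

```text
[0.50962161 0.19466466 0.0840998 ] [-6.03149131e-05  9.92610419e-01  1.21336041e-01  1.45520144e-03] [0.08626005 0.91405141 0.10718533] [-0.00353845 -0.00495771 -0.02947557] [ 0.00456805 -0.00391158 -0.01055426  0.00103968 -0.00500984 -0.00059473]
```

Call:
send_rows --deltas '[{"dp":[0,0.02,-0.12],"rotation":[0,0,0]},{"dp":[0,0.02,-0.25],"rotation":[0,0,0]},{"dp":[0,0.02,-0.34],"rotation":[0,0,0]},{"dp":[0,0.02,-0.385],"rotation":[0,0,0]},{"dp":[0,0.02,-0.385],"rotation":[0,0,0]},{"dp":[0,0.02,-0.385],"rotation":[0,0,0]}]'

```text
clock: 3.92
position: [0.5093, 0.1974, 0.0372]
ee_rot: [-0.0, 0.993, 0.122, 0.001]
contact_force: [-0.2, -0.5, 0.3]
width: 0.0852
```

Call:
send_rows --deltas '[{"dp":[0,0,0],"rotation":[0,0,0]},{"dp":[0,0,0],"rotation":[0,0,0]},{"dp":[0,0,0],"rotation":[0,0,0]},{"dp":[0,0,0],"rotation":[0,0,0]},{"dp":[0,0,0],"rotation":[0,0,0]},{"dp":[0,0,0],"rotation":[0,0,0]},{"dp":[0,0,0],"rotation":[0,0,0]},{"dp":[0,0,0],"rotation":[0,0,0]}]' --fingers 1 --grip_force 50

```text
clock: 4.58
position: [0.5086, 0.1974, 0.0364]
ee_rot: [-0.0, 0.993, 0.122, 0.0]
contact_force: [-0.4, 1.1, 3.6]
width: 0.0133
```

```bash
cat > look.py <<'E'
import sys
from rig import monitor, eyes
from fit import *
from scipy.spatial.transform import Rotation as R
def st():
    s=monitor.get_state(); q=s["ee_rot"]; r=R.from_quat([q[1],q[2],q[3],q[0]]).as_matrix()
    print("t",s["clock"],"pos",np.round(s["position"],4),"yaw",round(np.degrees(np.arctan2(r[1,1],r[0,1])),2),"tilt",np.round(r[:2,2],4),"F",np.round(s["contact_force"],2),"M",np.round(s["moment"],3),"w",round(s["width"],4)); return s
def shot(n,k,box=None):
    p=eyes.get_image(n); pickle.dump(p,open(f"{n}{k}.pkl","wb"))
    c=p["color"][:,:,::-1]
    if box: a,b,cc,d=box; c=c[b:d,a:cc]; f=min(800/c.shape[1],600/c.shape[0]); c=cv2.resize(c,None,fx=f,fy=f,interpolation=cv2.INTER_CUBIC)
    cv2.imwrite(f"pics/{n}{k}.png",c); return p
E
python3 - <<'E'
from look import *
st(); shot("scene",2,(280,120,480,270))
E
```

```text
t 4.5833 pos [0.5086 0.1974 0.0364] yaw -76.04 tilt [0.0005 0.0003] F [-0.44  1.09  3.6 ] M [ 0.143  0.103 -0.042] w 0.0133
```

View pics/scene2.png

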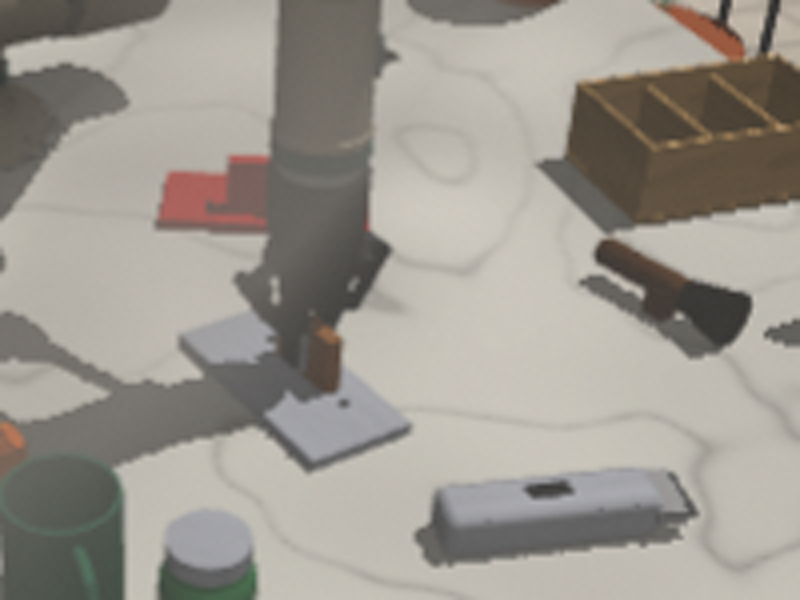

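Call:
send_rows --deltas '[{"dp":[0,0,0.03],"rotation":[0,0,0]},{"dp":[-0.1,-0.03,0.03],"rotation":[0,0,0]},{"dp":[-0.25,-0.06,0.03],"rotation":[0,0,0]},{"dp":[-0.42,-0.1,0.03],"rotation":[0,0,0]},{"dp":[-0.57,-0.14,0.03],"rotation":[0,0,0]},{"dp":[-0.67,-0.165,0.03],"rotation":[0,0,0]},{"dp":[-0.712,-0.176,0.03],"rotation":[0,0,0]},{"dp":[-0.712,-0.176,0.03],"rotation":[0,0,0]},{"dp":[-0.712,-0.176,0.03],"rotation":[0,0,0]},{"dp":[-0.712,-0.176,0.03],"rotation":[0,0,0]}]'

```text
clock: 5.47
position: [0.4246, 0.1764, 0.0399]
ee_rot: [-0.0, 0.993, 0.122, 0.001]
contact_force: [-0.9, -0.0, -1.7]
width: 0.0134
```

```bash
cat > bar.py <<'E'
from look import *
def barfit(p,q0):
    pass
def dockframe(pt,qd=(0.5064,-0.1594,np.radians(-76.1))):
    c,s=np.cos(qd[2]),np.sin(qd[2]); d=np.array(pt)[:2]-qd[:2]; return np.round([d@[c,s],d@[-s,c]],4)
E
python3 - <<'E'
from bar import *
s=st(); print("grip in dock",dockframe(s["position"])); shot("scene",3,(220,120,420,270)); shot("top",3,(210,130,490,330))
E
```

```text
t 5.4667 pos [0.4246 0.1764 0.0399] yaw -76.03 tilt [0.0021 0.0003] F [-0.89 -0.01 -1.7 ] M [ 0.059 -0.054  0.013] w 0.0134
grip in dock [-0.3456  0.0013]
```

View pics/scene3.png

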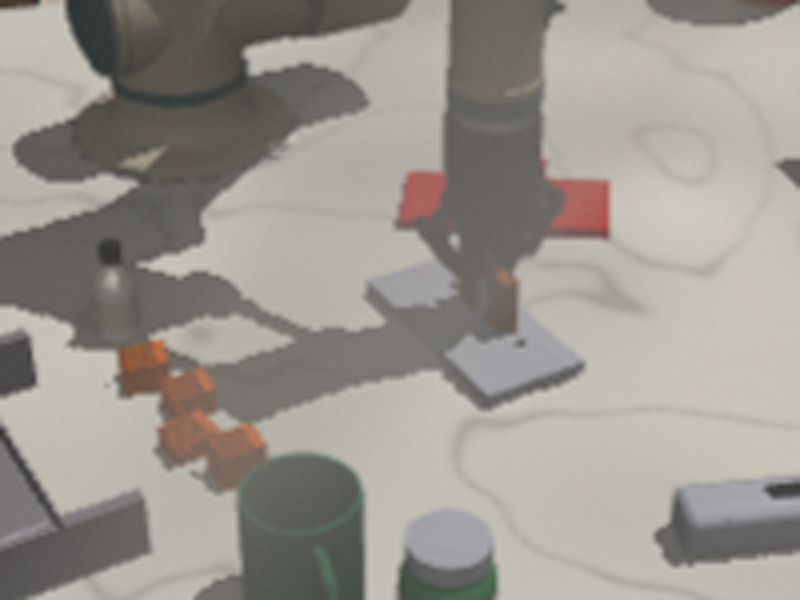

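View pics/top3.png

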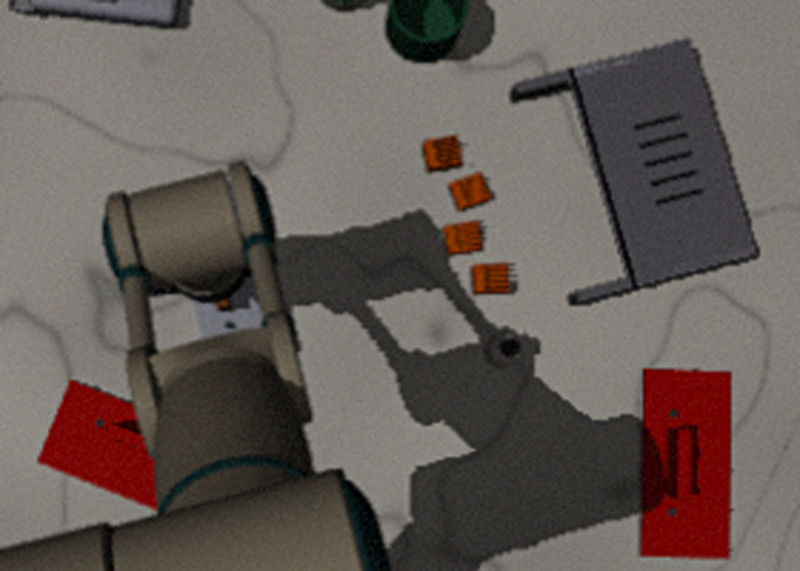

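```bash
python3 - <<'E'
from fit import *
p=pickle.load(open("scene3.pkl","rb"))
g=np.array([.4246,.1764]); yaw=np.radians(-76.05); q=[g[0]+.06*np.cos(yaw),g[1]+.06*np.sin(yaw),yaw]
P=np.array([[0,-.095,.013],[0,.095,.013],[-.09,.095,.013],[-.09,-.095,.013]])
uv=proj(p,T(q,P)); 
f=4; x0,y0=310,180
c=cv2.resize(p["color"][y0:225,x0:370,::-1],None,fx=13,fy=13,interpolation=cv2.INTER_CUBIC)
cv2.polylines(c,[np.round((uv-[x0,y0]+.5)*13).astype(np.int32)],True,(0,255,255),1)
cv2.imwrite("pics/ov3.png",c)
E
```

```text
(no output)
```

View pics/ov3.png

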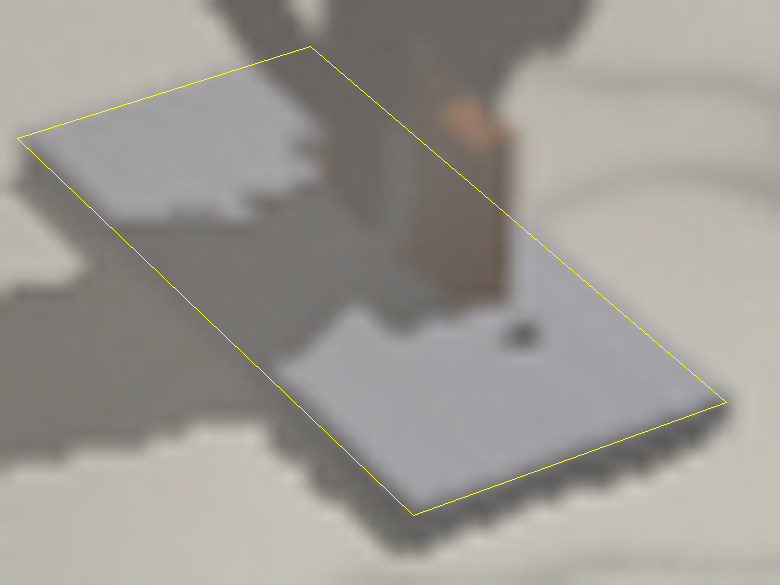

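Call:
send_rows --deltas '[{"dp":[0.02,-0.08,-0.005],"rotation":[0,0,0]},{"dp":[0.05,-0.2,-0.01],"rotation":[0,0,0]},{"dp":[0.09,-0.37,-0.015],"rotation":[0,0,0]},{"dp":[0.13,-0.54,-0.018],"rotation":[0,0,0]},{"dp":[0.17,-0.7,-0.018],"rotation":[0,0,0]},{"dp":[0.195,-0.82,-0.018],"rotation":[0,0,0]},{"dp":[0.21,-0.88,-0.018],"rotation":[0,0,0]},{"dp":[0.21,-0.893,-0.018],"rotation":[0,0,0]},{"dp":[0.21,-0.893,-0.018],"rotation":[0,0,0]},{"dp":[0.21,-0.893,-0.018],"rotation":[0,0,0]}]'

```text
clock: 6.4
position: [0.4479, 0.0692, 0.0375]
ee_rot: [-0.0, 0.993, 0.122, -0.0]
contact_force: [0.3, -0.4, -2.3]
width: 0.0131
```

```bash
python3 - <<'E'
from bar import *
s=st(); print("grip in dock",dockframe(s["position"]))
E
```

```text
t 6.4 pos [0.4479 0.0692 0.0375] yaw -76.04 tilt [-0.0005  0.0002] F [ 0.33 -0.45 -2.31] M [0.047 0.02  0.017] w 0.0131
grip in dock [-0.236  -0.0018]
```

Call:
send_rows --deltas '[{"dp":[0.013,-0.04,0],"rotation":[0,0,0]},{"dp":[0.026,-0.09,0],"rotation":[0,0,0]},{"dp":[0.039,-0.14,0],"rotation":[0,0,0]},{"dp":[0.052,-0.19,0],"rotation":[0,0,0]},{"dp":[0.065,-0.24,0],"rotation":[0,0,0]},{"dp":[0.078,-0.29,0],"rotation":[0,0,0]},{"dp":[0.091,-0.34,0],"rotation":[0,0,0]},{"dp":[0.104,-0.39,0],"rotation":[0,0,0]},{"dp":[0.117,-0.44,0],"rotation":[0,0,0]},{"dp":[0.13,-0.49,0],"rotation":[0,0,0]},{"dp":[0.14,-0.54,0],"rotation":[0,0,0]},{"dp":[0.152,-0.585,0],"rotation":[0,0,0]}]'

```text
clock: 7.4
position: [0.4664, -0.0019, 0.0375]
ee_rot: [-0.0, 0.993, 0.121, -0.0]
contact_force: [-0.0, 0.3, -2.3]
width: 0.0136
```

```bash
python3 - <<'E'
from bar import *
s=st(); print("grip in dock",dockframe(s["position"])); shot("scene",4,(150,150,350,300)); shot("top",4,(310,130,490,265))
E
```

```text
t 7.4 pos [ 0.4664 -0.0019  0.0375] yaw -76.04 tilt [-0.0002 -0.    ] F [-0.04  0.34 -2.34] M [ 0.11   0.018 -0.073] w 0.0136
grip in dock [-0.1625 -0.001 ]
```

View pics/scene4.png

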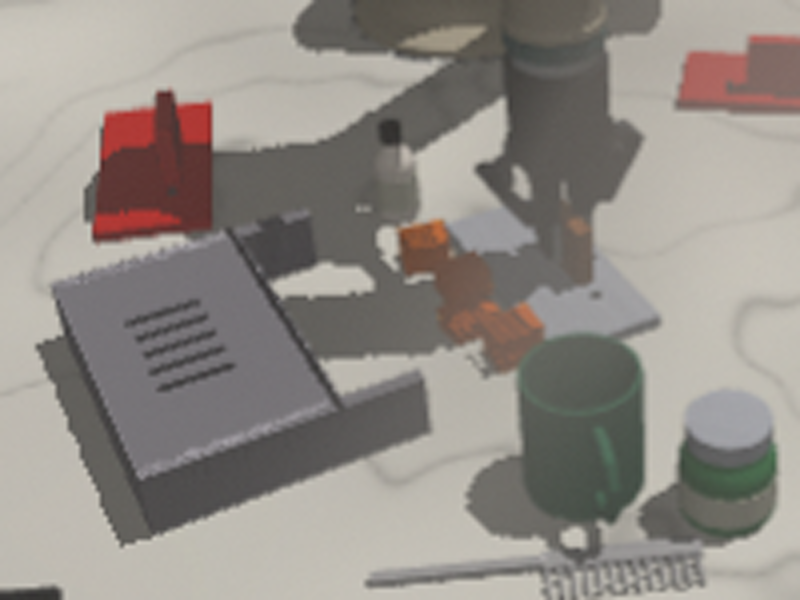

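View pics/top4.png

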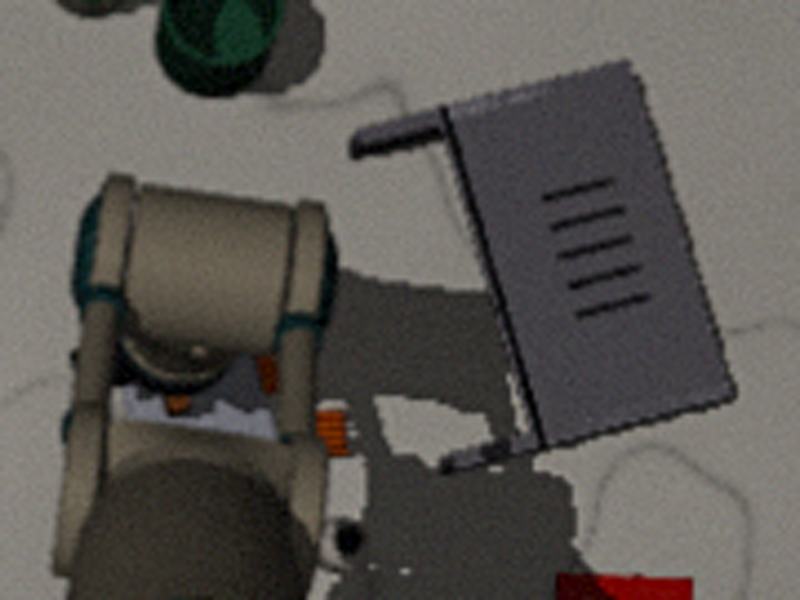

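Call:
send_rows --deltas '[{"dp":[0.011,-0.04,0],"rotation":[0,0,0]},{"dp":[0.021,-0.08,0],"rotation":[0,0,0]},{"dp":[0.032,-0.12,0],"rotation":[0,0,0]},{"dp":[0.043,-0.16,0],"rotation":[0,0,0]},{"dp":[0.053,-0.2,0],"rotation":[0,0,0]},{"dp":[0.064,-0.24,0],"rotation":[0,0,0]},{"dp":[0.075,-0.28,0],"rotation":[0,0,0]},{"dp":[0.085,-0.32,0],"rotation":[0,0,0]},{"dp":[0.096,-0.36,0],"rotation":[0,0,0]},{"dp":[0.107,-0.4,0],"rotation":[0,0,0]},{"dp":[0.117,-0.44,0],"rotation":[0,0,0]},{"dp":[0.128,-0.483,0],"rotation":[0,0,0]}]'

```text
clock: 8.5
position: [0.4818, -0.0596, 0.0375]
ee_rot: [-0.0, 0.993, 0.122, -0.0]
contact_force: [0.1, 0.1, -2.6]
width: 0.0134
```

```bash
python3 - <<'E'
from bar import *
s=st(); print("grip in dock",dockframe(s["position"])); shot("scene",5,(150,170,310,290)); 
E
```

```text
t 8.5 pos [ 0.4818 -0.0596  0.0375] yaw -76.03 tilt [-0.0001  0.    ] F [ 0.09  0.09 -2.63] M [ 0.095  0.024 -0.014] w 0.0134
grip in dock [-1.027e-01  1.000e-04]
```

View pics/scene5.png

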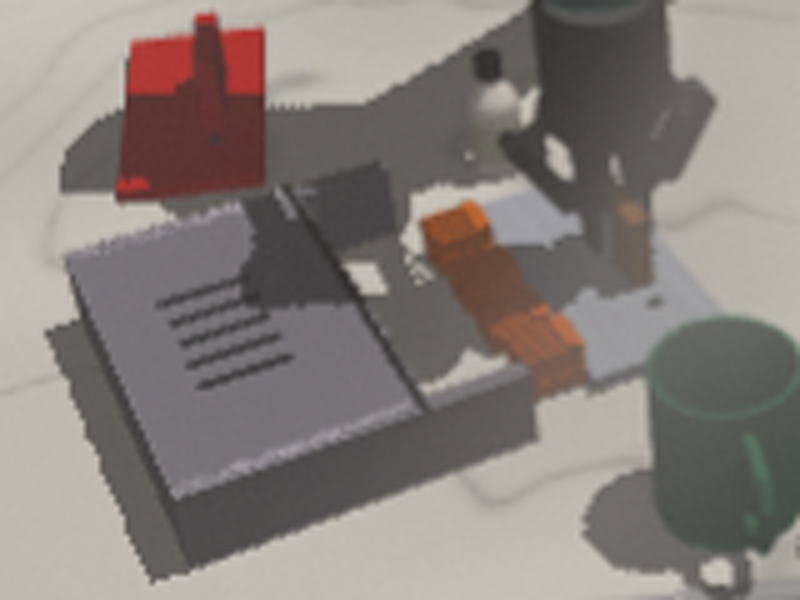

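Call:
send_rows --deltas '[{"dp":[0.01,-0.04,0],"rotation":[0,0,0]},{"dp":[0.02,-0.08,0],"rotation":[0,0,0]},{"dp":[0.03,-0.12,0],"rotation":[0,0,0]},{"dp":[0.04,-0.16,0],"rotation":[0,0,0]},{"dp":[0.05,-0.2,0],"rotation":[0,0,0]},{"dp":[0.06,-0.24,0],"rotation":[0,0,0]},{"dp":[0.069,-0.28,0],"rotation":[0,0,0]},{"dp":[0.079,-0.32,0],"rotation":[0,0,0]},{"dp":[0.089,-0.36,0],"rotation":[0,0,0]},{"dp":[0.099,-0.4,0],"rotation":[0,0,0]}]'

```text
clock: 9.38
position: [0.4938, -0.1077, 0.0376]
ee_rot: [0.0, 0.993, 0.122, -0.0]
contact_force: [-0.3, 1.2, -2.2]
width: 0.0132
```

```bash
python3 - <<'E'
from bar import *
s=st(); print("grip in dock",dockframe(s["position"])); shot("scene",6,(150,170,310,290)); shot("top",6,(310,130,490,265))
E
```

```text
t 9.3833 pos [ 0.4938 -0.1077  0.0376] yaw -76.04 tilt [-0.     -0.0001] F [-0.27  1.18 -2.19] M [ 0.135  0.061 -0.04 ] w 0.0132
grip in dock [-0.0532  0.0001]
```

View pics/scene6.png

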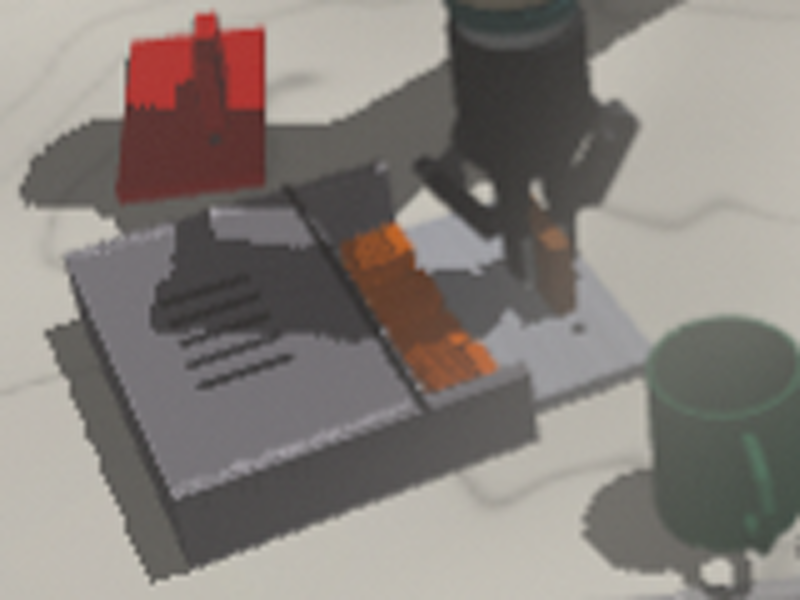

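View pics/top6.png

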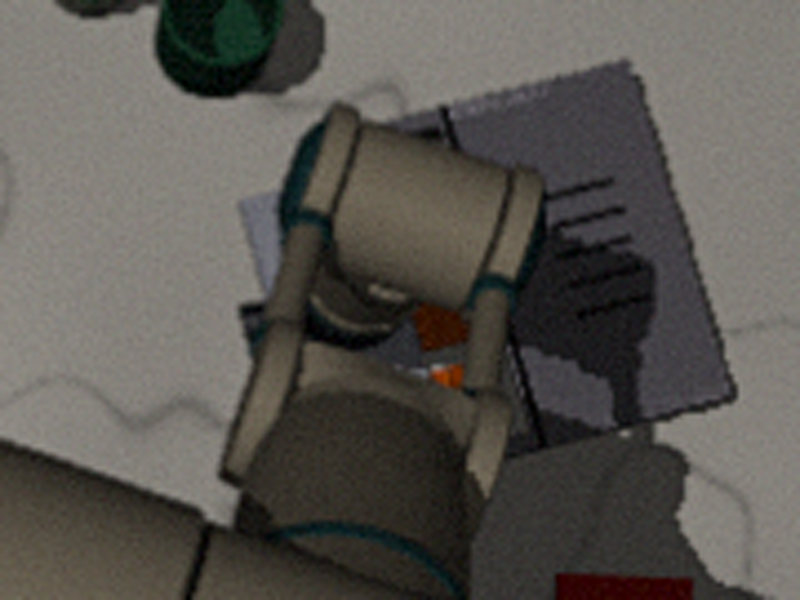

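Call:
send_rows --deltas '[{"dp":[0.007,-0.03,0],"rotation":[0,0,0]},{"dp":[0.015,-0.06,0],"rotation":[0,0,0]},{"dp":[0.022,-0.09,0],"rotation":[0,0,0]},{"dp":[0.03,-0.12,0],"rotation":[0,0,0]},{"dp":[0.03,-0.12,0],"rotation":[0,0,0]},{"dp":[0.03,-0.12,0],"rotation":[0,0,0]}]'

```text
clock: 9.98
position: [0.4974, -0.1219, 0.0376]
ee_rot: [0.0, 0.993, 0.121, 0.0]
contact_force: [-0.2, 0.8, -2.9]
width: 0.0135
```

Call:
send_rows --deltas '[{"dp":[0.0025,-0.01,0],"rotation":[0,0,0]},{"dp":[0.005,-0.02,0],"rotation":[0,0,0]},{"dp":[0.0075,-0.03,0],"rotation":[0,0,0]},{"dp":[0.0075,-0.03,0],"rotation":[0,0,0]},{"dp":[0.0075,-0.03,0],"rotation":[0,0,0]}]'

```text
clock: 10.4
position: [0.4982, -0.1253, 0.0376]
ee_rot: [0.0, 0.993, 0.122, 0.0]
contact_force: [0.2, -0.2, -2.2]
width: 0.0137
```

```bash
cat > f.py <<'E'
from bar import *
s=st(); g=dockframe(s["position"]); a=np.radians(-76.1); print("front in dock",g[0]+.06,g[1],"axial",round(-s["contact_force"][:2]@[np.cos(a),np.sin(a)],2),"lat",round(s["contact_force"][:2]@[-np.sin(a),np.cos(a)],2))
E
python3 f.py
```

```text
t 10.4 pos [ 0.4982 -0.1253  0.0376] yaw -76.03 tilt [ 0.0002 -0.0003] F [ 0.2  -0.21 -2.2 ] M [ 0.087 -0.006 -0.002] w 0.0137
front in dock 0.0249 0.0003 axial -0.25 lat 0.14
```

Call:
send_rows --deltas '[{"dp":[0.0025,-0.01,0],"rotation":[0,0,0]},{"dp":[0.005,-0.02,0],"rotation":[0,0,0]},{"dp":[0.0075,-0.03,0],"rotation":[0,0,0]},{"dp":[0.0075,-0.03,0],"rotation":[0,0,0]}]'

```text
clock: 10.73
position: [0.4992, -0.1291, 0.0375]
ee_rot: [0.0, 0.993, 0.122, 0.0]
contact_force: [0.3, 0.0, -2.7]
width: 0.0134
```

Call:
send_rows --deltas '[{"dp":[0.0025,-0.01,0],"rotation":[0,0,0]},{"dp":[0.005,-0.02,0],"rotation":[0,0,0]},{"dp":[0.0075,-0.03,0],"rotation":[0,0,0]},{"dp":[0.0075,-0.03,0],"rotation":[0,0,0]}]'

```text
clock: 11.07
position: [0.5001, -0.1327, 0.0376]
ee_rot: [0.0, 0.993, 0.122, 0.0]
contact_force: [0.1, -0.0, -3.3]
width: 0.0134
```

```bash
python3 f.py
```

```text
t 11.0667 pos [ 0.5001 -0.1327  0.0376] yaw -76.03 tilt [ 0.0002 -0.0004] F [ 0.06 -0.04 -3.29] M [0.014 0.01  0.005] w 0.0134
front in dock 0.0326 0.0003 axial -0.05 lat 0.04
```

Call:
send_rows --deltas '[{"dp":[0.0025,-0.01,0],"rotation":[0,0,0]},{"dp":[0.005,-0.02,0],"rotation":[0,0,0]},{"dp":[0.0075,-0.03,0],"rotation":[0,0,0]},{"dp":[0.0075,-0.03,0],"rotation":[0,0,0]}]'

```text
clock: 11.4
position: [0.501, -0.1363, 0.0376]
ee_rot: [0.0, 0.993, 0.122, 0.0]
contact_force: [0.2, -0.5, -2.6]
width: 0.0135
```

```bash
python3 f.py
```

```text
t 11.4 pos [ 0.501  -0.1363  0.0376] yaw -76.04 tilt [ 0.0003 -0.0004] F [ 0.23 -0.49 -2.62] M [-0.012  0.018  0.046] w 0.0135
front in dock 0.0363 0.0003 axial -0.53 lat 0.1
```

Call:
send_rows --deltas '[{"dp":[0.0025,-0.01,0],"rotation":[0,0,0]},{"dp":[0.005,-0.02,0],"rotation":[0,0,0]},{"dp":[0.0075,-0.03,0],"rotation":[0,0,0]},{"dp":[0.0075,-0.03,0],"rotation":[0,0,0]}]'

```text
clock: 11.73
position: [0.5019, -0.1399, 0.0376]
ee_rot: [0.0, 0.993, 0.122, 0.0]
contact_force: [0.6, 1.1, -2.8]
width: 0.0136
```

```bash
python3 f.py
```

```text
t 11.7333 pos [ 0.5019 -0.1399  0.0376] yaw -76.03 tilt [ 0.0003 -0.0004] F [ 0.63  1.13 -2.79] M [ 0.008  0.029 -0.013] w 0.0136
front in dock 0.039999999999999994 0.0004 axial 0.94 lat 0.88
```

Call:
send_rows --deltas '[{"dp":[0.0025,-0.01,0],"rotation":[0,0,0]},{"dp":[0.005,-0.02,0],"rotation":[0,0,0]},{"dp":[0.0075,-0.03,0],"rotation":[0,0,0]},{"dp":[0.0075,-0.03,0],"rotation":[0,0,0]}]'

```text
clock: 12.07
position: [0.5028, -0.1435, 0.0376]
ee_rot: [0.0, 0.993, 0.122, 0.0]
contact_force: [-0.1, -1.4, -1.9]
width: 0.0134
```

```bash
python3 f.py
```

```text
t 12.0667 pos [ 0.5028 -0.1435  0.0376] yaw -76.04 tilt [ 0.0003 -0.0004] F [-0.13 -1.39 -1.93] M [ 0.051  0.082 -0.014] w 0.0134
front in dock 0.0437 0.0004 axial -1.32 lat -0.46
```

Call:
send_rows --deltas '[{"dp":[0.0025,-0.01,0],"rotation":[0,0,0]},{"dp":[0.005,-0.02,0],"rotation":[0,0,0]},{"dp":[0.0075,-0.03,0],"rotation":[0,0,0]},{"dp":[0.0075,-0.03,0],"rotation":[0,0,0]}]'

```text
clock: 12.4
position: [0.5037, -0.1471, 0.0376]
ee_rot: [0.0, 0.993, 0.122, 0.0]
contact_force: [-0.6, -0.1, -2.7]
width: 0.0136
```

```bash
python3 f.py
```

```text
t 12.4 pos [ 0.5037 -0.1471  0.0376] yaw -76.03 tilt [ 0.0003 -0.0004] F [-0.61 -0.14 -2.65] M [ 0.071 -0.025 -0.009] w 0.0136
front in dock 0.0474 0.0003 axial 0.01 lat -0.62
```

Call:
send_rows --deltas '[{"dp":[0.0025,-0.01,0],"rotation":[0,0,0]},{"dp":[0.005,-0.02,0],"rotation":[0,0,0]},{"dp":[0.0075,-0.03,0],"rotation":[0,0,0]},{"dp":[0.0075,-0.03,0],"rotation":[0,0,0]}]'

```text
clock: 12.73
position: [0.504, -0.1496, 0.0375]
ee_rot: [-0.001, 0.993, 0.121, -0.0]
contact_force: [-1.4, 5.7, -0.7]
width: 0.0138
```

```bash
python3 f.py
```

```text
t 12.7333 pos [ 0.504  -0.1496  0.0375] yaw -76.06 tilt [-0.0009  0.0016] F [-1.42  5.67 -0.75] M [0.803 0.067 0.145] w 0.0138
front in dock 0.0499 0.0001 axial 5.84 lat -0.01
```

Call:
send_rows --deltas '[{"dp":[0.0025,-0.01,0],"rotation":[0,0,0]},{"dp":[0.005,-0.02,0],"rotation":[0,0,0]},{"dp":[0.0075,-0.03,0],"rotation":[0,0,0]},{"dp":[0.0075,-0.03,0],"rotation":[0,0,0]}]'

```text
clock: 13.07
position: [0.5046, -0.1521, 0.0376]
ee_rot: [-0.002, 0.993, 0.121, -0.001]
contact_force: [-0.4, 8.0, 1.6]
width: 0.0134
```

```bash
python3 f.py
```

```text
t 13.0667 pos [ 0.5046 -0.1521  0.0376] yaw -76.09 tilt [-0.0015  0.0035] F [-0.4   7.99  1.63] M [1.382 0.023 0.175] w 0.0134
front in dock 0.0525 0.0 axial 7.85 lat 1.53
```

Call:
send_rows --deltas '[{"dp":[0.002,-0.008,0],"rotation":[0,0,0]},{"dp":[0.0036,-0.0146,0],"rotation":[0,0,0]},{"dp":[0.0036,-0.0146,0],"rotation":[0,0,0]},{"dp":[0.0036,-0.0146,0],"rotation":[0,0,0]}]'

```text
clock: 13.4
position: [0.5048, -0.1531, 0.0376]
ee_rot: [-0.002, 0.993, 0.121, -0.001]
contact_force: [0.1, 10.3, 3.5]
width: 0.013
```

```bash
python3 f.py; python3 -c "
from look import *
shot('scene',7,(150,170,310,290))"; python3 f.py
```

```text
t 13.4 pos [ 0.5048 -0.1531  0.0376] yaw -76.1 tilt [-0.0019  0.0045] F [ 0.08 10.31  3.49] M [1.581 0.024 0.192] w 0.013
front in dock 0.0535 0.0 axial 9.99 lat 2.56
t 13.45 pos [ 0.5048 -0.1531  0.0376] yaw -76.1 tilt [-0.0019  0.0045] F [-0.55 10.19  3.17] M [1.678 0.038 0.127] w 0.0136
front in dock 0.0535 0.0 axial 10.03 lat 1.91
```

View pics/scene7.png

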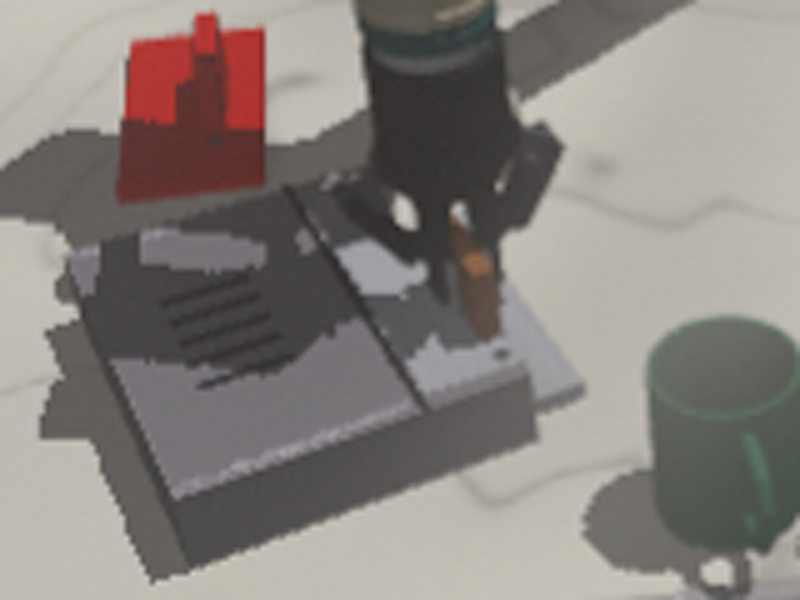

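Call:
send_rows --deltas '[{"dp":[0,0,0],"rotation":[0,0,0]},{"dp":[0,0,0],"rotation":[0,0,0]},{"dp":[0,0,0],"rotation":[0,0,0]},{"dp":[0,0,0],"rotation":[0,0,0]},{"dp":[0,0,0],"rotation":[0,0,0]},{"dp":[0,0,0],"rotation":[0,0,0]},{"dp":[0,0,0],"rotation":[0,0,0]},{"dp":[0,0,0],"rotation":[0,0,0]},{"dp":[0,0,0],"rotation":[0,0,0]},{"dp":[0,0,0],"rotation":[0,0,0]},{"dp":[0,0,0],"rotation":[0,0,0]},{"dp":[0,0,0],"rotation":[0,0,0]}]'

```text
clock: 14.45
position: [0.5049, -0.1531, 0.0376]
ee_rot: [-0.002, 0.993, 0.121, -0.001]
contact_force: [-0.6, 10.6, 1.8]
width: 0.0135
```

```bash
python3 f.py
```

```text
t 14.45 pos [ 0.5049 -0.1531  0.0376] yaw -76.09 tilt [-0.0018  0.0044] F [-0.6  10.6   1.76] M [ 1.632 -0.036  0.138] w 0.0135
front in dock 0.0535 0.0 axial 10.43 lat 1.96
```

Call:
send_rows --deltas '[{"dp":[0,0,0],"rotation":[0,0,0]},{"dp":[0,0,0],"rotation":[0,0,0]},{"dp":[0,0,0],"rotation":[0,0,0]},{"dp":[0,0,0],"rotation":[0,0,0]},{"dp":[0,0,0],"rotation":[0,0,0]},{"dp":[0,0,0],"rotation":[0,0,0]}]'

```text
clock: 14.95
position: [0.5048, -0.1531, 0.0376]
ee_rot: [-0.002, 0.993, 0.121, -0.001]
contact_force: [-1.0, 10.0, 2.0]
width: 0.0133
```

```bash
python3 f.py
```

```text
t 14.95 pos [ 0.5048 -0.1531  0.0376] yaw -76.09 tilt [-0.0019  0.0045] F [-1.01 10.02  1.95] M [1.642 0.007 0.119] w 0.0133
front in dock 0.0535 0.0 axial 9.97 lat 1.42
```

Call:
send_rows --deltas '[{"dp":[-0.002,0.008,0],"rotation":[0,0,0]},{"dp":[-0.004,0.016,0],"rotation":[0,0,0]},{"dp":[-0.006,0.024,0],"rotation":[0,0,0]},{"dp":[-0.008,0.032,0],"rotation":[0,0,0]},{"dp":[-0.01,0.04,0],"rotation":[0,0,0]},{"dp":[-0.012,0.048,0],"rotation":[0,0,0]},{"dp":[-0.014,0.056,0],"rotation":[0,0,0]},{"dp":[-0.016,0.064,0],"rotation":[0,0,0]},{"dp":[-0.018,0.073,0],"rotation":[0,0,0]},{"dp":[-0.021,0.085,0],"rotation":[0,0,0]},{"dp":[-0.026,0.105,0],"rotation":[0,0,0]},{"dp":[-0.032,0.13,0],"rotation":[0,0,0]}]'

```text
clock: 15.95
position: [0.5024, -0.1406, 0.0378]
ee_rot: [0.001, 0.993, 0.121, 0.0]
contact_force: [0.0, 0.4, -2.5]
width: 0.0134
```

```bash
python3 f.py
```

```text
t 15.95 pos [ 0.5024 -0.1406  0.0378] yaw -76.04 tilt [ 0.001  -0.0009] F [ 0.01  0.4  -2.55] M [-0.006  0.033  0.023] w 0.0134
front in dock 0.0407 0.0006 axial 0.38 lat 0.1
```

Call:
send_rows --deltas '[{"dp":[-0.012,0.05,0],"rotation":[0,0,0]},{"dp":[-0.032,0.13,0],"rotation":[0,0,0]},{"dp":[-0.054,0.22,0],"rotation":[0,0,0]},{"dp":[-0.077,0.31,0],"rotation":[0,0,0]},{"dp":[-0.1,0.4,0],"rotation":[0,0,0]},{"dp":[-0.121,0.49,0],"rotation":[0,0,0]},{"dp":[-0.144,0.58,0],"rotation":[0,0,0]},{"dp":[-0.166,0.67,0],"rotation":[0,0,0]},{"dp":[-0.188,0.76,0],"rotation":[0,0,0]},{"dp":[-0.21,0.85,0],"rotation":[0,0,0]},{"dp":[-0.228,0.92,0],"rotation":[0,0,0]},{"dp":[-0.235,0.95,0],"rotation":[0,0,0]}]'

```text
clock: 16.95
position: [0.473, -0.0247, 0.0375]
ee_rot: [-0.0, 0.993, 0.122, -0.0]
contact_force: [-0.7, 0.6, -2.5]
width: 0.0132
```

```bash
python3 f.py;  python3 -c "
from look import *
shot('scene',8,(150,170,310,290)); shot('top',8,(310,130,490,265))"
```

```text
t 16.95 pos [ 0.473  -0.0247  0.0375] yaw -75.97 tilt [-0.0008  0.0003] F [-0.67  0.6  -2.51] M [ 0.004 -0.043  0.014] w 0.0132
front in dock -0.07880000000000001 -0.0001 axial 0.74 lat -0.51
```

View pics/scene8.png

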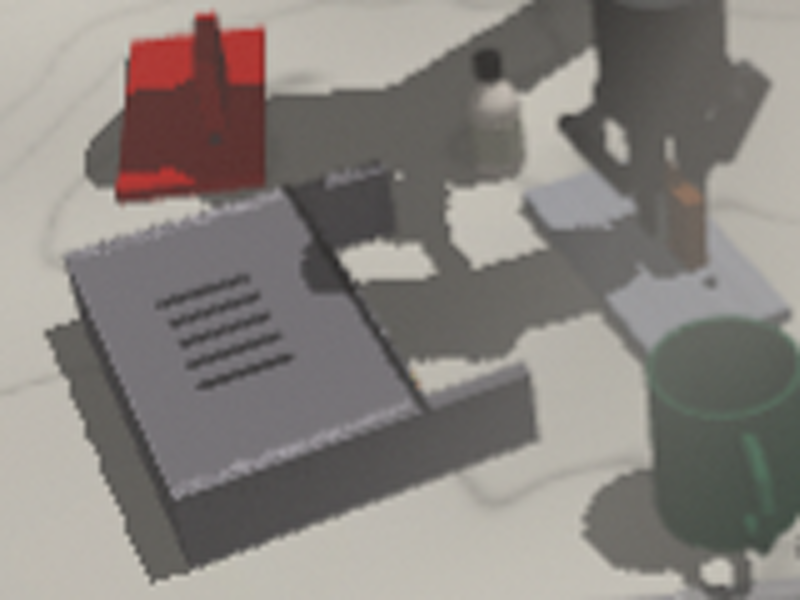

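View pics/top8.png

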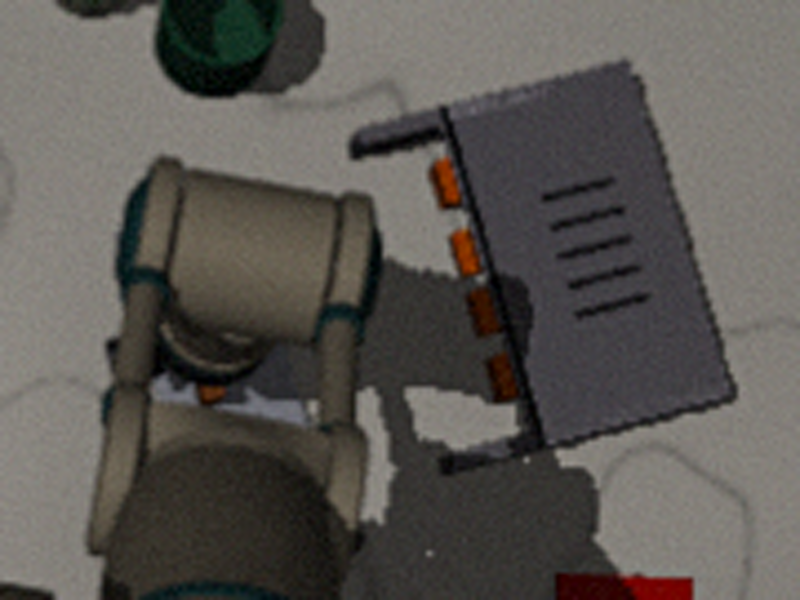

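Call:
send_rows --deltas '[{"dp":[-0.02,0.08,0],"rotation":[0,0,0]},{"dp":[-0.05,0.2,0],"rotation":[0,0,0]},{"dp":[-0.08,0.32,0],"rotation":[0,0,0]},{"dp":[-0.1,0.4,0],"rotation":[0,0,0]},{"dp":[-0.1,0.41,0],"rotation":[0,0,0]},{"dp":[-0.1,0.41,-0.003],"rotation":[0,0,0]},{"dp":[-0.1,0.41,-0.006],"rotation":[0,0,0]},{"dp":[-0.1,0.41,-0.009],"rotation":[0,0,0]},{"dp":[-0.1,0.41,-0.01],"rotation":[0,0,0]},{"dp":[-0.1,0.41,-0.01],"rotation":[0,0,0]},{"dp":[-0.1,0.41,-0.01],"rotation":[0,0,0]}]'

```text
clock: 17.97
position: [0.4621, 0.0226, 0.0364]
ee_rot: [0.0, 0.993, 0.121, 0.0]
contact_force: [-0.2, -0.4, -2.6]
width: 0.0134
```

```bash
python3 f.py
```

```text
t 17.9667 pos [0.4621 0.0226 0.0364] yaw -76.06 tilt [ 0.0004 -0.0003] F [-0.22 -0.4  -2.58] M [ 0.04  -0.023  0.048] w 0.0134
front in dock -0.1273 0.0007 axial -0.34 lat -0.31
```

Call:
send_rows --deltas '[{"dp":[0,0,-0.003],"rotation":[0,0,0]},{"dp":[0,0,-0.005],"rotation":[0,0,0]},{"dp":[0,0,-0.005],"rotation":[0,0,0]}]'

```text
clock: 18.22
position: [0.462, 0.0227, 0.0364]
ee_rot: [0.0, 0.993, 0.122, 0.0]
contact_force: [-1.7, -1.1, 4.7]
width: 0.0134
```

```bash
python3 f.py
```

```text
t 18.2167 pos [0.462  0.0227 0.0364] yaw -76.03 tilt [ 0.0007 -0.0006] F [-1.68 -1.13  4.74] M [-0.1    0.202 -0.085] w 0.0134
front in dock -0.1274 0.0007 axial -0.7 lat -1.9
```

Call:
send_rows --deltas '[{"dp":[0,0,-0.002],"rotation":[0,0,0]},{"dp":[0,0,-0.004],"rotation":[0,0,0]},{"dp":[0,0,-0.004],"rotation":[0,0,0]}]'

```text
clock: 18.47
position: [0.4621, 0.0227, 0.0364]
ee_rot: [0.0, 0.993, 0.122, 0.0]
contact_force: [-2.8, -2.7, 9.5]
width: 0.0136
```

```bash
python3 f.py
```

```text
t 18.4667 pos [0.4621 0.0227 0.0364] yaw -76.02 tilt [ 0.001  -0.0007] F [-2.82 -2.66  9.46] M [-0.14   0.436 -0.015] w 0.0136
front in dock -0.1274 0.0007 axial -1.91 lat -3.38
```

Call:
send_rows --deltas '[{"dp":[0,0,0.005],"rotation":[0,0,0]},{"dp":[0,0,0.005],"rotation":[0,0,0]}]'

```text
clock: 18.63
position: [0.462, 0.0229, 0.0364]
ee_rot: [0.0, 0.993, 0.122, 0.0]
contact_force: [-0.8, -2.2, 5.6]
width: 0.0138
```

Call:
send_rows --deltas '[{"dp":[0,0,0],"rotation":[0,0,0]},{"dp":[0,0,0],"rotation":[0,0,0]},{"dp":[0,0,0],"rotation":[0,0,0]},{"dp":[0,0,0],"rotation":[0,0,0]},{"dp":[0,0,0],"rotation":[0,0,0]},{"dp":[0,0,0],"rotation":[0,0,0]},{"dp":[0,0,0],"rotation":[0,0,0]},{"dp":[0,0,0],"rotation":[0,0,0]}]' --fingers -1

```text
clock: 19.3
position: [0.4617, 0.023, 0.0358]
ee_rot: [0.0, 0.993, 0.122, -0.0]
contact_force: [0.5, 0.6, -0.4]
width: 0.0856
```

Call:
send_rows --deltas '[{"dp":[0,0,0.08],"rotation":[0,0,0]},{"dp":[0,0,0.25],"rotation":[0,0,0]},{"dp":[0,0,0.5],"rotation":[0,0,0]},{"dp":[0,0,0.75],"rotation":[0,0,0]},{"dp":[0,0,1],"rotation":[0,0,0]},{"dp":[0,0,1],"rotation":[0,0,0]}]'

```text
clock: 19.8
position: [0.4655, 0.0228, 0.1613]
ee_rot: [0.001, 0.993, 0.122, 0.006]
contact_force: [1.1, 0.4, 0.3]
width: 0.0858
```

Call:
send_rows --deltas '[{"dp":[-0.2,0.2,0.1],"rotation":[0,0,0]},{"dp":[-0.45,0.45,0.3],"rotation":[0,0,0]},{"dp":[-0.7,0.7,0.4],"rotation":[0,0,0]},{"dp":[-1,1,0.5],"rotation":[0,0,0]},{"dp":[-1,1,0.5],"rotation":[0,0,0]}]'

```text
clock: 20.22
position: [0.3383, 0.1449, 0.2164]
ee_rot: [-0.001, 0.993, 0.122, -0.0]
contact_force: [-0.9, -0.4, 0.2]
width: 0.0859
```

Call:
send_rows --deltas '[{"dp":[0,0.3,0],"rotation":[0,0,0]},{"dp":[0,0.6,0],"rotation":[0,0,0]},{"dp":[0,1,0],"rotation":[0,0,0]},{"dp":[0,1,0],"rotation":[0,0,0]},{"dp":[0,1,0],"rotation":[0,0,0]}]'

```text
clock: 20.63
position: [0.3414, 0.2651, 0.2153]
ee_rot: [-0.0, 0.992, 0.124, -0.0]
contact_force: [0.0, -0.0, -0.7]
width: 0.0856
```

```bash
python3 f.py;  python3 -c "
from look import *
shot('scene',9,(150,130,350,280)); shot('top',9,(250,90,490,270))"
```

```text
t 20.6333 pos [0.3414 0.2651 0.2153] yaw -75.77 tilt [-0.0006  0.0001] F [ 0.02 -0.03 -0.67] M [-0.098  0.016 -0.043] w 0.0856
front in dock -0.3918 -0.0582 axial -0.03 lat 0.01
```

View pics/scene9.png

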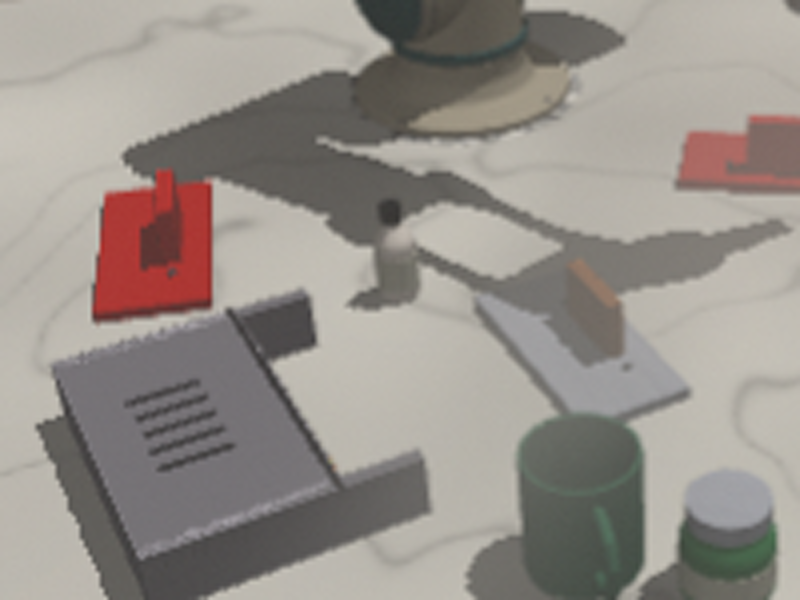

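View pics/top9.png

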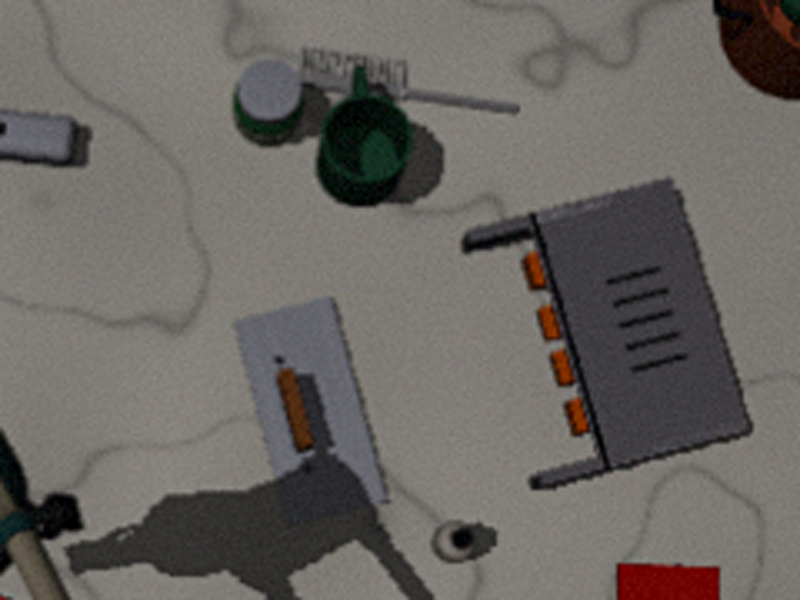

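The top view shows the four guards as an even row parallel to the dock mouth, at crop (533,270), (548,323), (562,367) and (576,416). The straightedge lies flat and free at about (310,400), and the oil bottle and mug are where they were.

```bash
python3 -c "
from rig import manip
print(manip.sign_off())"
```

```text
the job is handed in; nothing more can be done
None
```

The job is handed in, and sign-off reports no verdict. I gripped the aluminium straightedge and swept the four guards into the dock as one row. I then pressed them on the sprung plate, drew the bar out, set it flat on the bench and released it. The whole run took about 21 s of the 64 s allowed.

- **Press:** the force along the dock axis stayed at about 10 N for 1.5 s. From about 5 mm of plate travel, I estimate 7.5–8 N of that reached the plate. The rest was mostly friction, because the bar's nose dipped and rubbed on the bench.
- **Guards:** the last top view shows all four square and level, parallel to the mouth. The gaps between them are only roughly equal, because the sweep left their sideways spacing as I found it.
- **Straightedge:** it lies flat and free, about 13 cm clear of the mouth.
- **Other things:** the mug, oil bottle and dock look unmoved in the last pictures. I did not check the other bystanders as closely.
- **Disagreement:** when setting the bar down, it still hung free at the height where it had first touched the bench. I lowered it further until it touched; the downward press peaked at about 9.5 N before I eased off and let go.

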